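Pull a nest of pipe reducers apart and put them back in their size trays

ROBOT

A 6-joint arm with a two-finger parallel gripper is mounted at the origin on the work surface. World frame = base frame: x ahead of the robot, y to its left, z up, the work surface at z = 0. Lengths are in mm, angles in degrees, forces in N, time in s.
With the tool pointing down it reaches from about 350 to 850 mm from the base axis. Payload 8.1 kg.
Tool frame: the origin (TCP) lies on the front face of the gripper's body, between the roots of the fingers; the fingertips stand r.finger_overhang ahead of it and the grasp point (between the pads) lies 54 mm ahead of it (r.finger_overhang is the distance from the TCP to the fingertips, in mm); y points along the fingers, z is the direction in which the jaws open and shut, and the axes are right-handed (so a half turn about y gives the same grasp; the last joint's range is limited). The gripper opens to 85 mm and grips with 20 to 120 N. Pads are 22 mm wide; open, the fingers measure 114 mm over their backs; the gripper's body (76 mm by 85 mm) begins 54 mm behind the grasp point. The pads swing forward as they close: fully open they stand 13 mm farther back than shut.
Start: joints at [-77.773, 7.471, 85.268, -0, 87.261, -4.893], TCP at [176.644, -573.413, 303.892] pointing down, gripper open.
Joint ranges: [-169.43, 169.43], [-51.17, 129.36], [1.28, 143.12], [-76.62, 256.62], [0, 156.53], [-152.29, 152.29]. Speed limits (degrees/s): [136.94, 136.94, 159.86, 180, 180, 180].

INTERFACE

Orientations are given as [roll, pitch, yaw] about the fixed x, y, z axes, in that order (R = Rz(yaw) Ry(pitch) Rx(roll)).
In Python, from bench import r gives the robot as it stands. The module is installed in compiled form; this text tells all that it offers.
- The arm moves only by the tool arm_command, never from a script. Its argument "increments" is a list of rows, each a list of 6 numbers: the shift along the tool's x, y, z in m, then the turn, a rotation vector about the tool's x, y, z in rad. In form: [[tx, ty, tz, wx, wy, wz], ...]. A call has exactly 10 rows; each row is the pose to reach, as a shift and turn from the pose commanded when the call began, along the tool's axes at that moment; what a row does not reach only later rows make up. A row lasts 1/8 s, in which the tool goes at most 62.5 mm and 10.7 degrees, less where a joint would pass 70% of its speed; a pose out of reach is approached as far as the arm can. A call with a gripper value outside its range is refused whole. "jaw" is the gripper's target within -1 to 1 (shut at 1, half-way at 0, fully open at -1), set as the call begins (left out, the last holds). The fingers move at their own pace and stop on an object; "force" is the grip in N (left out, the last holds). Time passes only in rows, so rows that repeat a pose let the fingers close, or fill a call up. It gives the time, the measured TCP pose, the force and the opening at its end, in the units of the state.
- r.sense(): the state, without advancing time (a new reading comes with each control period).
- r.snapshot(name): name is "side" or "top"; returns the picture (420x560x3 uint8, red, green, blue); there is no depth.
- r.camera_model(name): a dict with "intrinsics" (3x3 intrinsics, pixels), "cam_to_world" (4x4, takes a point from camera to world coordinates). Camera axes: x right, y down, z forward; pixel columns grow to the right and rows downward; lengths in mm; the calibration is good to about 2 mm. A picture is of the moment at which its call begins. camera_model takes no time and is no camera call.
- r.hand_in(): hands the job in, once; it reports no verdict.
Trained networks look in the newest picture that a camera, given by its name, has taken for a name from the list of things; names that differ only in an ending like _2 or _b are one class to them, and where a whole thing is asked for, a point or a joint stands for the part that bears it (a point fixed in the world has none). Each returns a list of dicts, best first, with "conf" (0 to 1); they miss things now and then, are a little off and sometimes report something else, mostly with a low value. They report only what shows in the picture. A call takes as long as a camera call. They do not tell look-alikes from the thing itself.
- r.trace(camera, target): "mask" (420x560 bool, what is visible of it) and "position" ([column, row] in pixels, amid what is visible of it).
- r.spot_point(camera, target): "position" ([column, row] in pixels: a listed point, or the origin of a listed thing).
The state is a dict: "time": time; "joint_pos": joint angles; "qd": joint speeds; "joint_efforts": joint torques, N m; "tool_pos": TCP position; "tcp_rot": TCP orientation; "ft_force": force on the tool from outside, world axes, zero at the start; "wrist_torque": the same for the moment, N m; "finger_gap": finger opening in mm.
Only numpy, scipy, OpenCV 4.12 (cv2) and the standard library are available. Lean on these libraries where they do the work, as an engineer would, in place of code of your own. Each camera call takes 0.05 s, during which the arm holds its last target.

TASK

Somebody has pushed the four grey pipe reducers into one another: take the nest apart and put each one back in the tray that already holds reducers of its size. Stand each on the tray's floor like the ones there, wide end down and socket up. Leave the steel tin and the bottle standing where they are.

Things in the scene. Friction and masses are not known exactly. Their poses are not given: they have to be found in the camera images.
- reducer_xl: Largest of four grey plastic pipe reducers, loose, 60 mm tall. From below: spigot 68 mm wide, 22 long; round collar 74 wide, 6 thick; straight tubular socket 64 wide outside (58 inside), 32 long, open on top. At the bottom of the nest, on the bench. Origin: centre of its lower end; z up its axis.
- reducer_l: Second largest of four grey plastic pipe reducers, loose, 55 mm tall. From below: spigot 56 mm wide, 20 long; round collar 66 wide, 5 thick; straight tubular socket 50 wide outside (44 inside), 30 long, open on top. Starts nested in the largest: spigot in its socket (1 mm play), collar on its rim, origin 40 mm above its; pulls straight up. Origin: centre of its lower end; z up its axis.
- reducer_m: Second smallest of four grey plastic pipe reducers, loose, 51 mm tall. From below: spigot 42 mm wide, 18 long; round collar 52 wide, 5 thick; straight tubular socket 38 wide outside (32 inside), 28 long, open on top. Starts nested in the second largest: spigot in its socket (1 mm play), collar on its rim, origin 37 mm above its; pulls straight up. Origin: centre of its lower end; z up its axis.
- reducer_s: Smallest of four grey plastic pipe reducers, loose, 51 mm tall. From below: spigot 30 mm wide, 18 long; round collar 40 wide, 5 thick; straight tubular socket 26 wide outside (20 inside), 28 long, open on top. Starts nested in the second smallest: spigot in its socket (1 mm play), collar on its rim, origin 33 mm above its; pulls straight up. Origin: centre of its lower end; z up its axis.
- tray_xl: Tray of the largest reducers: open, black, fixed, outside 190 x 106 x 30 mm (x, y, z), walls and floor 3 mm. Its +x half holds one such reducer, axis at x = 51, y = 0 mm (fixed stock, wide end down; it tells the trays apart). The other half is empty, its middle at x = -42, y = 0. Blank paper label on the -x end. Origin: centre of the underside; z up.
- tray_l: Tray of the second largest reducers: open, black, fixed, outside 190 x 106 x 30 mm (x, y, z), walls and floor 3 mm. Its +x half holds one such reducer, axis at x = 55, y = -10 mm (fixed stock, wide end down; it tells the trays apart). The other half is empty, its middle at x = -42, y = 0. Blank paper label on the -x end. Origin: centre of the underside; z up.
- tray_m: Tray of the second smallest reducers: open, black, fixed, outside 190 x 106 x 30 mm (x, y, z), walls and floor 3 mm. Its +x half holds one such reducer, axis at x = 60, y = 12 mm (fixed stock, wide end down; it tells the trays apart). The other half is empty, its middle at x = -42, y = 0. Blank paper label on the -x end. Origin: centre of the underside; z up.
- tray_s: Tray of the smallest reducers: open, black, fixed, outside 190 x 106 x 30 mm (x, y, z), walls and floor 3 mm. Its +x half holds two such reducers, axes at x, y = 66, 24 and 64, -22 mm (fixed stock, wide end down; it tells the trays apart). The other half is empty, its middle at x = -42, y = 0. Blank paper label on the -x end. Origin: centre of the underside; z up.
- cement_tin: Bystander: round steel tin with a blue band and black cap, 56 mm across and 88 mm tall, standing loose on the bench. Origin: centre of its underside.
- cleaner_bottle: Bystander: white plastic bottle with a red cap and plain paper label, 52 mm across and 135 mm tall, standing loose on the bench. Origin: centre of its underside.
Mind the look-alikes: they are no part of the job. What is shaped like the tray_l but orange is not meant.

How it is judged:
By the outcome, as a careful person would: the job done as asked, in the order asked, and still so for the second after the job is handed in, with the robot touching nothing.
It also fails if it takes over 120 s, if anything falls off the work surface, if the arm or the gripper's body presses on something with over 40 N, if the wrist force passes 120 N, or if a joint passes its speed limit or range.

## Working session

There is one attempt and no reset: what is moved stays moved. The work goes in short steps, Python scripts to look and compute and a tool call to move; the robot and the scene stay as the last step left them, time stands still between calls to the robot, and variables do not carry over. Pictures are saved under pics/ and viewed, and the job is handed in when it is done.

Besides the shell and the picture viewer there is one more tool, called after "Call:" as name([rows], argument=value, ...), one row to a line, values as JSON. arm_command: Moves the arm, as the interface text tells. Its arguments: {"type":"object","properties":{"increments":{"type":"array","items":{"type":"array","items":{"type":"number"}}},"jaw":{"type":"number"},"force":{"type":"number"}},"required":["increments"]}

```bash
mkdir -p pics; ls; python3 - <<'E'
from bench import r
import cv2
print(r.sense(), r.finger_overhang)
for n in("side","top"):
    im=r.snapshot(n); cv2.imwrite(f"pics/{n}0.png",im[:,:,::-1]); print(n,r.camera_model(n))
E
```

```text
pics
{'time': 0.0, 'joint_pos': array([-7.77732555e+01,  7.51532502e+00,  8.53311165e+01,  1.65614523e-04,
        8.72608469e+01, -4.89384083e+00]), 'qd': array([ 0.05936089, -0.09374694, -0.02268479, -0.00097802, -0.00878376,
       -0.03043015]), 'joint_efforts': array([-6.02269374e-04, -5.69399822e+01, -5.00552452e+01, -2.16014400e-04,
        1.45101536e-02,  2.93753135e-05]), 'tool_pos': array([ 176.55450504, -572.99235803,  302.82443168]), 'tcp_rot': array([-9.01068832e+01,  9.31755687e-03, -1.62879431e+02]), 'ft_force': array([-0.21539843, -0.66705844, -1.02270947]), 'wrist_torque': array([-0.00364375, -0.00351903, -0.05475487]), 'finger_gap': 85.57242344848332} 72.6
side {'intrinsics': array([[473.31190318,   0.        , 275.32674958],
       [  0.        , 473.31190318, 204.68859533],
       [  0.        ,   0.        ,   1.        ]]), 'cam_to_world': array([[-9.96340402e-01, -6.50678013e-02,  5.54254794e-02,
         3.69593622e+02],
       [-8.54600189e-02,  7.70071474e-01, -6.32207648e-01,
         8.49318847e+02],
       [-1.54521902e-03, -6.34630685e-01, -7.72814018e-01,
         1.14237732e+03],
       [ 0.00000000e+00,  0.00000000e+00,  0.00000000e+00,
         1.00000000e+00]])}
top {'intrinsics': array([[392.20459197,   0.        , 278.27360276],
       [  0.        , 392.20459197, 211.04977977],
       [  0.        ,   0.        ,   1.        ]]), 'cam_to_world': array([[-1.49144628e-02, -9.98580421e-01,  5.11341538e-02,
         3.84703839e+02],
       [-9.99887768e-01,  1.49674367e-02,  6.53189271e-04,
        -1.49930421e+01],
       [-1.41760923e-03, -5.11186729e-02, -9.98691580e-01,
         9.78199053e+02],
       [ 0.00000000e+00,  0.00000000e+00,  0.00000000e+00,
         1.00000000e+00]])}
```

View pics/side0.png

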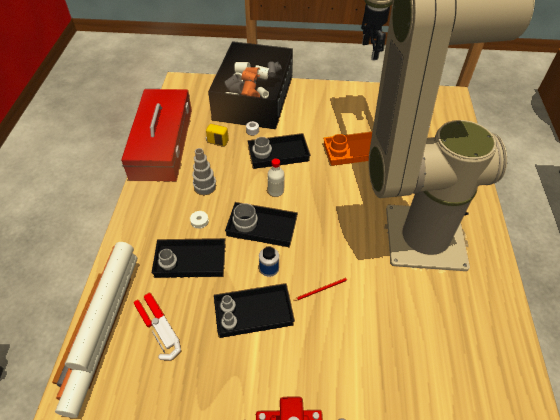

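View pics/top0.png

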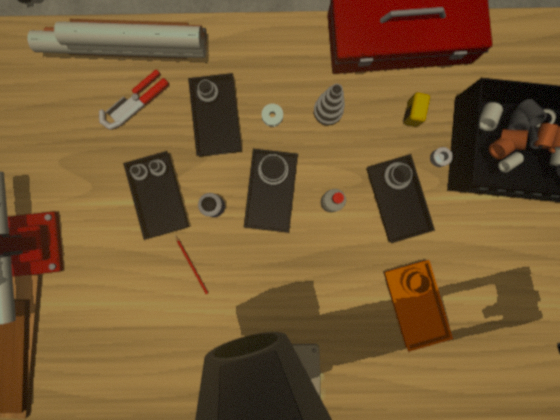

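```bash
cat > h.py <<'E'
import numpy as np,cv2
from bench import r
C={n:r.camera_model(n) for n in("side","top")}
def ray(n,p):
    c=C[n];K=np.array(c["intrinsics"]);T=np.array(c["cam_to_world"])
    d=T[:3,:3]@np.linalg.solve(K,[p[0],p[1],1.]);return T[:3,3],d
def onz(n,p,z):
    o,d=ray(n,p);return o+d*(z-o[2])/d[2]
def proj(n,P):
    c=C[n];K=np.array(c["intrinsics"]);T=np.array(c["cam_to_world"])
    q=(np.atleast_2d(P)-T[:3,3])@T[:3,:3];q=q@K.T;return q[:,:2]/q[:,2:]
def tri(p1,p2):
    o1,d1=ray("side",p1);o2,d2=ray("top",p2);d1=d1/np.linalg.norm(d1);d2=d2/np.linalg.norm(d2)
    t=np.linalg.lstsq(np.c_[d1,-d2],o2-o1,rcond=None)[0]
    a=o1+t[0]*d1;b=o2+t[1]*d2;return (a+b)/2,np.linalg.norm(a-b)
E
python3 - <<'E'
from h import *
np.set_printoptions(precision=1,suppress=True)
H={"reducer_xl":0,"reducer_l":40,"reducer_m":77,"reducer_s":110,"cement_tin":0,"cleaner_bottle":0}
for n in("side","top"):
    r.snapshot(n)
    for t in list(H)+["tray_xl","tray_l","tray_m","tray_s"]:
        for d in r.spot_point(n,t)[:3]: print(n,t,round(d["conf"],2),np.array(d["position"]),onz(n,d["position"],H.get(t,0)))
E
```

```text
side reducer_xl 0.52 [206.2 186.6] [ 680.1 -141.7    0. ]
side reducer_l 0.62 [200.6 172. ] [ 698.2 -167.1   40. ]
side reducer_l 0.56 [200.  163.7] [ 707.  -203.4   40. ]
side reducer_l 0.47 [202.3 178.4] [ 687.7 -140.1   40. ]
side reducer_m 0.62 [200.6 172. ] [ 687.2 -133.    77. ]
side reducer_m 0.56 [200.  163.7] [ 695.7 -168.1   77. ]
side reducer_m 0.47 [202.3 178.4] [ 677.  -106.9   77. ]
side reducer_s 0.62 [200.6 172. ] [ 677.3 -102.5  110. ]
side reducer_s 0.56 [200.  163.7] [ 685.6 -136.6  110. ]
side reducer_s 0.47 [202.3 178.4] [667.5 -77.3 110. ]
side cement_tin 0.71 [269.9 270.7] [446.2 154.5   0. ]
side cleaner_bottle 0.91 [274.5 192.7] [ 458.4 -134.3    0. ]
side tray_xl 0.69 [261.3 226.5] [486.3   3.    0. ]
side tray_xl 0.51 [202.3 171.6] [ 704.8 -206.2    0. ]
side tray_l 0.81 [189.9 261.9] [675.5 144.9   0. ]
side tray_l 0.58 [355.8 151.4] [ 196.  -344.9    0. ]
side tray_l 0.55 [277.3 155. ] [ 463.6 -304.7    0. ]
side tray_m 0.81 [189.9 261.9] [675.5 144.9   0. ]
side tray_m 0.58 [355.8 151.4] [ 196.  -344.9    0. ]
side tray_m 0.55 [277.3 155. ] [ 463.6 -304.
[... 712 characters left out ...]
142.3  110. ]
top cement_tin 0.85 [214.1 206.8] [447.8 145.9   0. ]
top cleaner_bottle 0.6 [328.8 204.9] [ 448.3 -140.8    0. ]
top tray_xl 0.95 [273.4 194.2] [477.2  -2.8   0. ]
top tray_xl 0.47 [395.9 199.9] [ 458.3 -308.8    0. ]
top tray_l 0.91 [412.8 305.5] [ 196.6 -342.6    0. ]
top tray_l 0.85 [161.6 195.4] [478.4 277.1   0. ]
top tray_l 0.62 [394.7 197.3] [ 464.9 -306.     0. ]
top tray_m 0.91 [412.8 305.5] [ 196.6 -342.6    0. ]
top tray_m 0.85 [161.6 195.4] [478.4 277.1   0. ]
top tray_m 0.62 [394.7 197.3] [ 464.9 -306.     0. ]
top tray_s 0.91 [412.8 305.5] [ 196.6 -342.6    0. ]
top tray_s 0.85 [161.6 195.4] [478.4 277.1   0. ]
top tray_s 0.62 [394.7 197.3] [ 464.9 -306.     0. ]
```

```bash
python3 - <<'E'
from h import *
im=cv2.imread("pics/top0.png"); cv2.imwrite("pics/z1.png",cv2.resize(im[60:220,110:370],None,fx=3,fy=3,interpolation=cv2.INTER_CUBIC)[:600,:800])
im=cv2.imread("pics/side0.png"); cv2.imwrite("pics/z2.png",cv2.resize(im[120:270,140:340],None,fx=4,fy=4,interpolation=cv2.INTER_CUBIC))
E
```

```text
(no output)
```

View pics/z1.png

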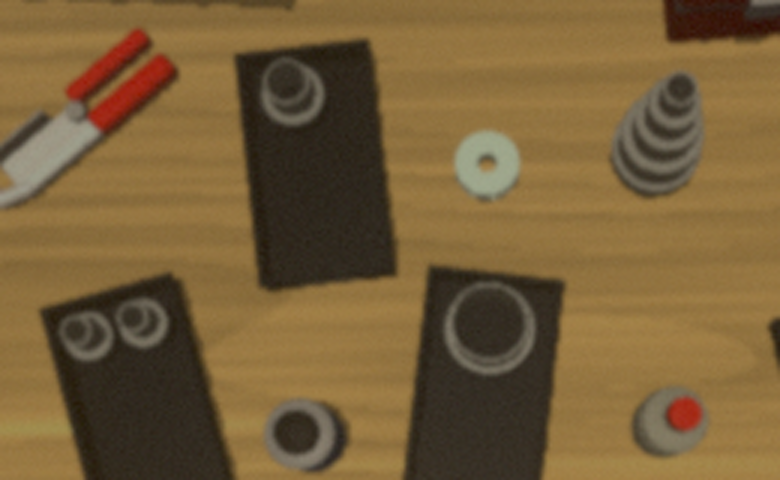

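View pics/z2.png

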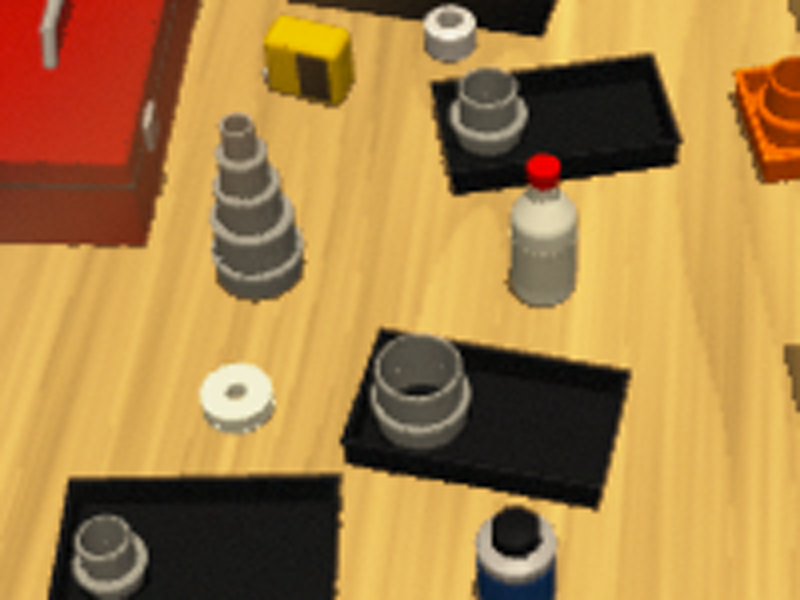

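```bash
cat > fit.py <<'E'
from h import *
from scipy.optimize import minimize
np.set_printoptions(precision=1,suppress=True)
im={n:r.snapshot(n) for n in C}
S=4
def cyl(n,x,y,z0,z1,rad):
    a=np.linspace(0,2*np.pi,40);P=np.array([[x+rad*np.cos(t),y+rad*np.sin(t),z] for z in(z0,z1) for t in a])
    return cv2.convexHull(proj(n,P).astype(np.float32))
def poly(m,p): cv2.fillPoly(m,[np.round((p.reshape(-1,2)+.5)*S*16-8).astype(np.int32)],1,shift=4)
dims={"xl":(51,0,34,22,37,6,32,32),"l":(55,-10,28,20,33,5,25,30),"m":(60,12,21,18,26,5,19,28),"s":(66,24,15,18,20,5,13,28)}
stock={"xl":[(51,0)],"l":[(55,-10)],"m":[(60,12)],"s":[(66,24),(64,-22)]}
def redpolys(n,k,x,y,z):
    _,_,r1,l1,r2,l2,r3,l3=dims[k]
    return [cyl(n,x,y,z,z+l1,r1),cyl(n,x,y,z+l1,z+l1+l2,r2),cyl(n,x,y,z+l1+l2,z+l1+l2+l3,r3)]
def w(p,lx,ly): c,s=np.cos(p[2]),np.sin(p[2]);return p[0]+c*lx-s*ly,p[1]+s*lx+c*ly
def model(n,k,p,sc=True):
    m=np.zeros((420*S,560*S),np.uint8)
    P=np.array([[*w(p,a*95,b*53),z] for a in(-1,1) for b in(-1,1) for z in(0,30)])
    poly(m,cv2.convexHull(proj(n,P).astype(np.float32)))
    for lx,ly in stock[k]:
        for q in redpolys(n,k,*w(p,lx,ly),3): poly(m,q)
    return m
E
cat > t.py <<'E'
from fit import *
init={"xl":(475,-3,np.radians(-5)),"s":(475,280,np.radians(13)),"m":(670,145,np.radians(5)),"l":(462,-307,np.radians(14))}
out={}
for k,p0 in init.items():
    p0=np.array(p0)
    obs={}
    for n in C:
        ds=r.trace(n,"tray_"+k)
        c=proj(n,[[p0[0],p0[1],15]])[0]
        ds=[d for d in ds if np.hypot(*(np.array(d["position"])-c))<30]
        if not ds: print(k,n,"none");continue
        m=ds[0]["mask"].astype(np.uint8)
        # union with stock trace not needed: fill by model's stock ignored
        obs[n]=cv2.resize(m,None,fx=S,fy=S,interpolation=cv2.INTER_LINEAR)
    def cost(v,per=None):
        p=p0+np.array([v[0],v[1],v[2]/60]);t=0
        for n in obs:
            if per and n!=per: continue
            M=np.zeros((420*S,560*S),np.uint8);I=M.copy()
            P=np.array([[*w(p,a*95,b*53),z] for a in(-1,1) for b in(-1,1) for z in(0,30)])
            poly(M,cv2.convexHull(proj(n,P).astype(np.float32)))
            for lx,ly in stock[k]:
                for q in redpolys(n,k,*w(p,lx,ly),3): poly(I,q)
            t+=((M!=obs[n])&(I==0)).sum()/S/S
        return t
    simp=np.array([[0,0,0],[8,0,0],[0,8,0],[0,0,6]],float)
    for per in(None,"side","top"):
        if per and per not in obs: continue
        b=minimize(cost,np.zeros(3),args=(per,),method="Nelder-Mead",options=dict(initial_simplex=simp,xatol=.05,fatol=.2))
        b=minimize(cost,b.x,args=(per,),method="Nelder-Mead",options=dict(initial_simplex=b.x+simp/3,xatol=.05,fatol=.2))
        p=p0+np.array([b.x[0],b.x[1],b.x[2]/60])
        print(k,per,p[:2],np.degrees(p[2]),b.fun,"target",np.array(w(p,-42,0)))
        if per is None: out[k]=p
np.save("trays.npy",out,allow_pickle=True)
for n in C:
    v=cv2.resize(im[n][:,:,::-1],None,fx=S,fy=S,interpolation=cv2.INTER_CUBIC)
    for k,p in out.items():
        P=np.array([[*w(p,a,b),30] for a,b in((-95,-53),(95,-53),(95,53),(-95,53))])
        cv2.polylines(v,[np.int32((proj(n,P)+.5)*S)],True,(0,255,0),2)
        P=np.array([[*w(p,a,b),0] for a,b in((-95,-53),(95,-53),(95,53),(-95,53))])
        cv2.polylines(v,[np.int32((proj(n,P)+.5)*S)],True,(0,255,255),1)
        for lx,ly in stock[k]:
            for q in redpolys(n,k,*w(p,lx,ly),3): cv2.polylines(v,[np.int32((q+.5)*S)],True,(255,0,255),1)
    b=(120*S//1,150*S) 
    cr=v[120*S:340*S,140*S:320*S] if n=="side" else v[60*S:250*S,115*S:445*S]
    f=min(800/cr.shape[1],600/cr.shape[0]);cv2.imwrite(f"pics/fit_{n}.png",cv2.resize(cr,None,fx=f,fy=f,interpolation=cv2.INTER_AREA))
E
python3 t.py
```

```text
xl None [485.6   2.8] -7.274347196784371 347.25 target [443.9   8.1]
xl side [485.8   2.1] -7.074996883390889 59.4375 target [444.1   7.3]
xl top [484.5   3.1] -7.771972281369807 278.9375 target [442.9   8.8]
s None [477.2 284.9] 15.005212711604246 239.5625 target [436.7 274. ]
s side [477.8 284.5] 15.266287427675795 88.625 target [437.3 273.4]
s top [476.4 285.4] 14.530438985388662 131.5 target [435.8 274.8]
m None [676.1 139.4] 5.8199274193666835 238.4375 target [634.3 135.1]
m side [676.6 138.7] 5.1165068041270745 64.0625 target [634.7 135. ]
m top [675.3 139.5] 5.865850004420524 154.0625 target [633.5 135.2]
l top none
l None [ 458.8 -315.6] 15.946252114627027 131.4375 target [ 418.4 -327.2]
l side [ 458.8 -315.6] 15.946252114627027 131.4375 target [ 418.4 -327.2]
```

View pics/fit_top.png

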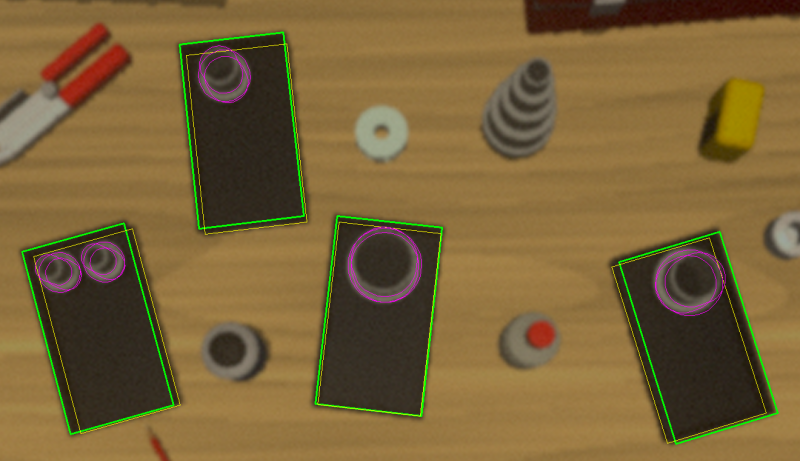

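View pics/fit_side.png

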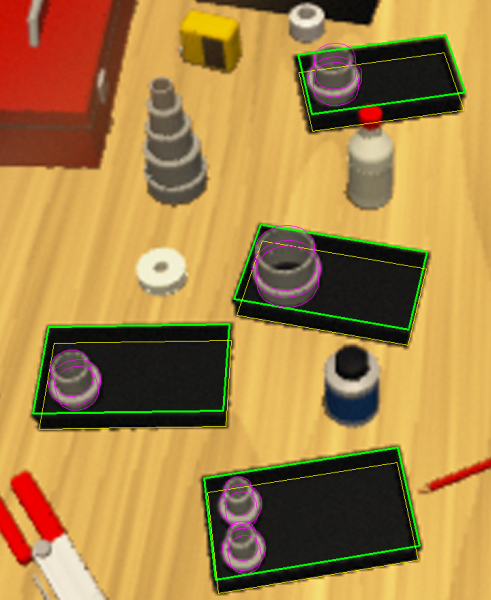

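```bash
cat > nest.py <<'E'
from fit import *
import sys
Z={"xl":0,"l":40,"m":77,"s":110}
def fitnest(keys,p0):
    obs={}
    for n in C:
        u=np.zeros((420,560),np.uint8);c=proj(n,[[p0[0],p0[1],60]])[0]
        for k in keys:
            for d in r.trace(n,"reducer_"+k):
                if d["conf"]>.4 and np.hypot(*(np.array(d["position"])-c))<35: u|=d["mask"].astype(np.uint8)
        obs[n]=cv2.resize(u,None,fx=S,fy=S,interpolation=cv2.INTER_LINEAR)
        print(n,u.sum())
    def mod(n,p):
        M=np.zeros((420*S,560*S),np.uint8)
        for k in keys:
            for q in redpolys(n,k,p[0],p[1],Z[k]): poly(M,q)
        return M
    def cost(v,per): return sum((mod(n,v)!=obs[n]).sum()/S/S for n in C if per in(None,n))
    for per in("side","top",None):
        x=np.array(p0,float)
        for s in(8,3): x=minimize(cost,x,args=(per,),method="Nelder-Mead",options=dict(initial_simplex=x+np.array([[0,0],[s,0],[0,s]]),xatol=.05,fatol=.2)).x
        print(per,x,cost(x,per))
    for n in C:
        v=cv2.resize(im[n][:,:,::-1],None,fx=S,fy=S,interpolation=cv2.INTER_CUBIC)
        for k in keys:
            for q in redpolys(n,k,x[0],x[1],Z[k]): cv2.polylines(v,[np.int32((q+.5)*S)],True,(255,0,255),1)
        c=np.int32(proj(n,[[x[0],x[1],80]])[0]*S);cv2.imwrite(f"pics/nest{len(keys)}_{n}.png",v[max(0,c[1]-180):c[1]+180,c[0]-180:c[0]+180])
    return x
if __name__=="__main__": fitnest(sys.argv[1].split(","),(float(sys.argv[2]),float(sys.argv[3])))
E
python3 nest.py xl,l,m,s 682 -144
python3 -c "
import cv2,numpy as np;cv2.imwrite('pics/n4.png',np.hstack([cv2.imread('pics/nest4_side.png'),cv2.imread('pics/nest4_top.png')]))"
```

```text
side 635
top 922
side [ 686.  -145.2] 216.375
top [ 681.9 -142.5] 74.125
None [ 682.6 -142.6] 325.4375
```

View pics/n4.png

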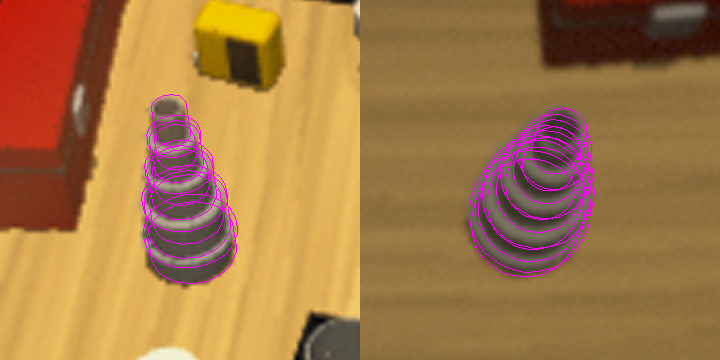

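```bash
cat > plan.py <<'E'
from h import *
import sys
from scipy.spatial.transform import Rotation as Ro
# args: x y z yaw
t=np.array([float(a) for a in sys.argv[1:4]]);yaw=float(sys.argv[4])
s=r.sense();R=Ro.from_euler("xyz",s["tcp_rot"],degrees=True)
v=R.inv().apply(t-s["tool_pos"])/1000
w=(R.inv()*Ro.from_euler("xyz",[-90,0,yaw],degrees=True)).as_rotvec()
print("t",round(s["time"],2),"pos",s["tool_pos"].round(1),s["tcp_rot"].round(1),"gap",round(s["finger_gap"],1),"F",s["ft_force"].round(1))
print("shift",v.round(4),"rot",w.round(4),"dist",np.linalg.norm(v).round(3))
E
python3 plan.py 682.5 -142 300 -165
python3 -c "
from h import *
for p in((335,70),(470,55)): print(onz('top',p,0),onz('top',p,100))"
```

```text
t 2.2 pos [ 176.6 -573.4  303.9] [ -90.    -0.  -162.9] gap 85.4 F [-0.8 -0.5  0.3]
shift [-0.6104  0.0039 -0.2634] rot [0.    0.037 0.   ] dist 0.665
[ 791.8405418 -163.9887186    0.       ] [ 750.21949319 -148.75708695  100.        ]
[ 825.47942783 -508.65583109    0.        ] [ 780.41952023 -458.18933477  100.        ]
```

Call:
arm_command([
  [-0.061, 0, -0.0263, 0, 0, 0],
  [-0.122, 0, -0.0527, 0, 0, 0],
  [-0.183, 0.001, -0.079, 0, 0.01, 0],
  [-0.244, 0.001, -0.1054, 0, 0.01, 0],
  [-0.305, 0.002, -0.1317, 0, 0.02, 0],
  [-0.366, 0.002, -0.158, 0, 0.02, 0],
  [-0.427, 0.003, -0.1844, 0, 0.03, 0],
  [-0.488, 0.003, -0.2107, 0, 0.03, 0],
  [-0.549, 0.004, -0.237, 0, 0.037, 0],
  [-0.61, 0.004, -0.2634, 0, 0.037, 0],
], jaw=-0.2)

```text
time: 3.45
tool_pos: [653.5, -166.2, 300.1]
tcp_rot: [-90.0, 0.0, -165.0]
ft_force: [1.4, -0.4, -0.2]
finger_gap: 51.3
```

```bash
python3 plan.py 682.5 -142 208 -165
```

```text
t 3.45 pos [ 653.5 -166.2  300.1] [ -90.    0. -165.] gap 51.3 F [ 1.4 -0.4 -0.2]
shift [-0.0343  0.0921 -0.0159] rot [-0.0004 -0.0001 -0.0002] dist 0.1
```

Call:
arm_command([
  [0, 0.005, 0, 0, 0, 0],
  [0, 0.01, 0, 0, 0, 0],
  [0, 0.02, 0, 0, 0, 0],
  [0, 0.03, 0, 0, 0, 0],
  [0, 0.04, 0, 0, 0, 0],
  [0, 0.045, 0, 0, 0, 0],
  [0, 0.05, 0, 0, 0, 0],
  [0, 0.05, 0, 0, 0, 0],
  [0, 0.05, 0, 0, 0, 0],
  [0, 0.05, 0, 0, 0, 0],
])

```text
time: 4.7
tool_pos: [652.3, -167.8, 250.5]
tcp_rot: [-90.0, 0.0, -165.0]
ft_force: [-0.4, 0.6, 0.9]
finger_gap: 51.6
```

```bash
python3 plan.py 682.5 -142 208 -165; cat > view.py <<'E'
from h import *
import sys
x,y,z=map(float,sys.argv[2:5]);o=[]
for n in C:
    v=cv2.resize(r.snapshot(n)[:,:,::-1],None,fx=4,fy=4,interpolation=cv2.INTER_CUBIC)
    c=np.int32(proj(n,[[x,y,z]])[0]*4);v=cv2.copyMakeBorder(v,200,200,200,200,cv2.BORDER_CONSTANT)
    o.append(v[c[1]:c[1]+400,c[0]:c[0]+400])
cv2.imwrite(f"pics/{sys.argv[1]}.png",np.hstack(o))
E
python3 view.py a1 682 -142 160
```

```text
t 4.7 pos [ 652.3 -167.8  250.5] [ -90.    0. -165.] gap 51.6 F [-0.4  0.6  0.9]
shift [-0.0359  0.0425 -0.0171] rot [-0.0004  0.0001 -0.0006] dist 0.058
```

View pics/a1.png

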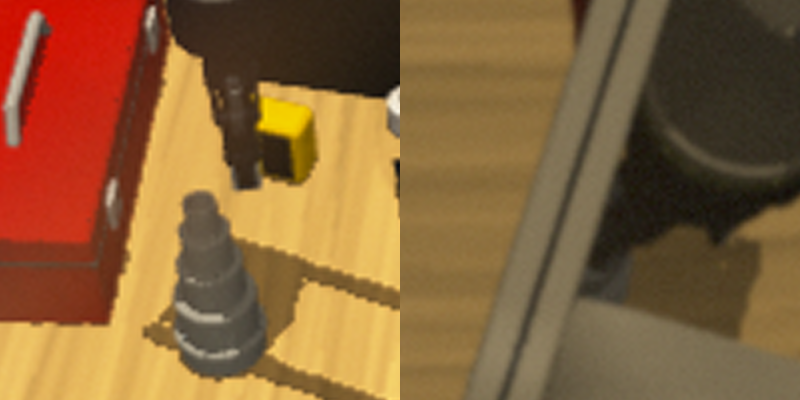

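Call:
arm_command([
  [-0.006, 0, -0.003, 0, 0, 0],
  [-0.012, 0, -0.006, 0, 0, 0],
  [-0.018, 0, -0.009, 0, 0, 0],
  [-0.024, 0, -0.012, 0, 0, 0],
  [-0.03, 0, -0.015, 0, 0, 0],
  [-0.0359, 0, -0.0171, 0, 0, 0],
  [-0.0359, 0, -0.0171, 0, 0, 0],
  [-0.0359, 0, -0.0171, 0, 0, 0],
  [-0.0359, 0, -0.0171, 0, 0, 0],
  [-0.0359, 0, -0.0171, 0, 0, 0],
])

```text
time: 6.05
tool_pos: [682.2, -142.1, 250.1]
tcp_rot: [-90.0, 0.0, -165.0]
ft_force: [-0.0, -0.2, -0.4]
finger_gap: 51.1
```

```bash
python3 plan.py 682.5 -142 208 -165;python3 view.py a2 682 -142 160
```

```text
t 6.05 pos [ 682.2 -142.1  250.1] [ -90.    0. -165.] gap 51.1 F [-0.  -0.2 -0.4]
shift [-0.0003  0.0421 -0.    ] rot [-0.     -0.0003 -0.    ] dist 0.042
```

View pics/a2.png

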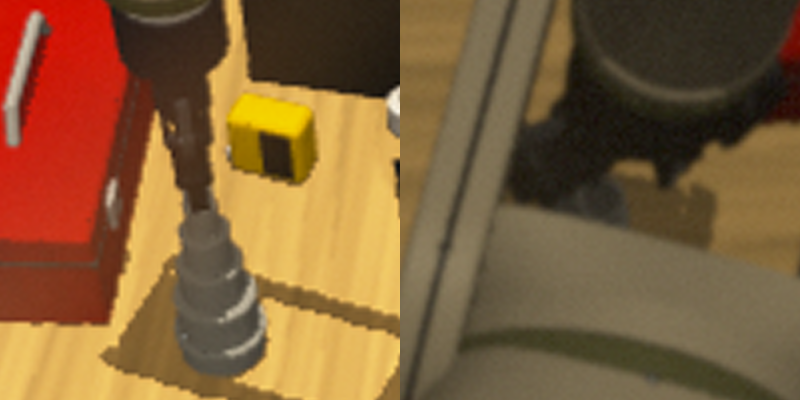

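Call:
arm_command([
  [0, 0.006, 0, 0, 0, 0],
  [0, 0.012, 0, 0, 0, 0],
  [0, 0.018, 0, 0, 0, 0],
  [0, 0.024, 0, 0, 0, 0],
  [0, 0.03, 0, 0, 0, 0],
  [0, 0.035, 0, 0, 0, 0],
  [0, 0.04, 0, 0, 0, 0],
  [0, 0.042, 0, 0, 0, 0],
  [0, 0.042, 0, 0, 0, 0],
  [0, 0.042, 0, 0, 0, 0],
])

```text
time: 7.4
tool_pos: [682.5, -142.0, 208.4]
tcp_rot: [-90.0, 0.0, -165.0]
ft_force: [0.9, 0.2, 0.2]
finger_gap: 51.0
```

```bash
python3 plan.py 682.5 -142 208 -165;python3 view.py a3 682 -142 100
```

```text
t 7.4 pos [ 682.5 -142.   208.4] [ -90.    0. -165.] gap 51.0 F [0.9 0.2 0.2]
shift [-0.      0.0004  0.    ] rot [-0.0002 -0.     -0.0004] dist 0.0
```

View pics/a3.png

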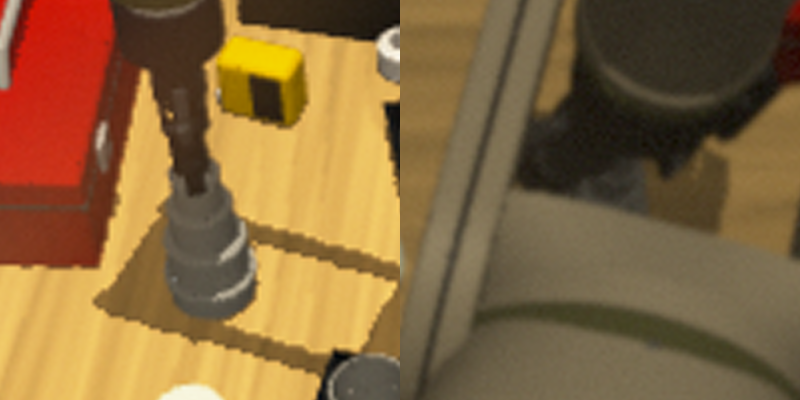

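Side view (finger tip near (200,190) in the crop) shows the finger in front of S's socket, above M's collar. Close gently.

Call:
arm_command([
  [0, 0, 0, 0, 0, 0],
  [0, 0, 0, 0, 0, 0],
  [0, 0, 0, 0, 0, 0],
  [0, 0, 0, 0, 0, 0],
  [0, 0, 0, 0, 0, 0],
  [0, 0, 0, 0, 0, 0],
  [0, 0, 0, 0, 0, 0],
  [0, 0, 0, 0, 0, 0],
  [0, 0, 0, 0, 0, 0],
  [0, 0, 0, 0, 0, 0],
], jaw=1, force=30)

```text
time: 8.75
tool_pos: [682.5, -142.0, 208.3]
tcp_rot: [-90.0, 0.0, -165.0]
ft_force: [-0.0, 0.1, 4.9]
finger_gap: 25.0
```

```bash
python3 view.py a4 682 -142 100
```

```text
(no output)
```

View pics/a4.png

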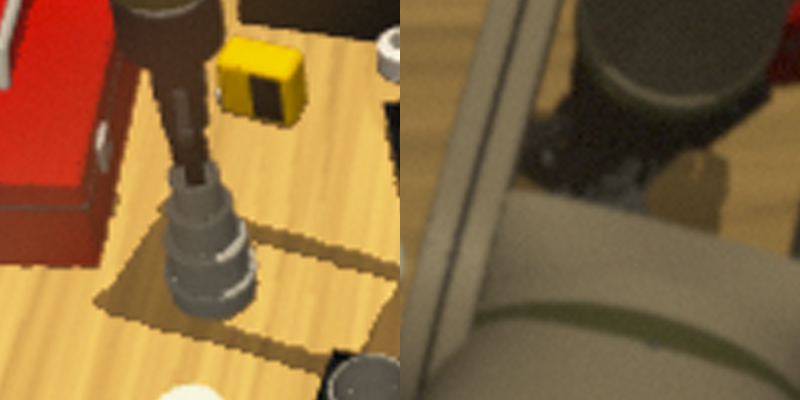

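Call:
arm_command([
  [0, -0.003, 0, 0, 0, 0],
  [0, -0.006, 0, 0, 0, 0],
  [0, -0.01, 0, 0, 0, 0],
  [0, -0.015, 0, 0, 0, 0],
  [0, -0.02, 0, 0, 0, 0],
  [0, -0.026, 0, 0, 0, 0],
  [0, -0.034, 0, 0, 0, 0],
  [0, -0.045, 0, 0, 0, 0],
  [0, -0.06, 0, 0, 0, 0],
  [0, -0.08, 0, 0, 0, 0],
])

```text
time: 10.1
tool_pos: [682.2, -141.9, 289.1]
tcp_rot: [-90.0, -0.0, -165.0]
ft_force: [0.1, 1.2, -0.2]
finger_gap: 24.6
```

```bash
python3 view.py a5 682 -142 120;python3 plan.py 436.7 274 250 -165
```

```text
t 10.2 pos [ 683.6 -142.3  292.7] [ -89.8    0.3 -165. ] gap 24.8 F [ 0.4 -0.2 -0.1]
shift [ 0.131   0.0405 -0.4661] rot [-0.0031  0.     -0.0053] dist 0.486
```

View pics/a5.png

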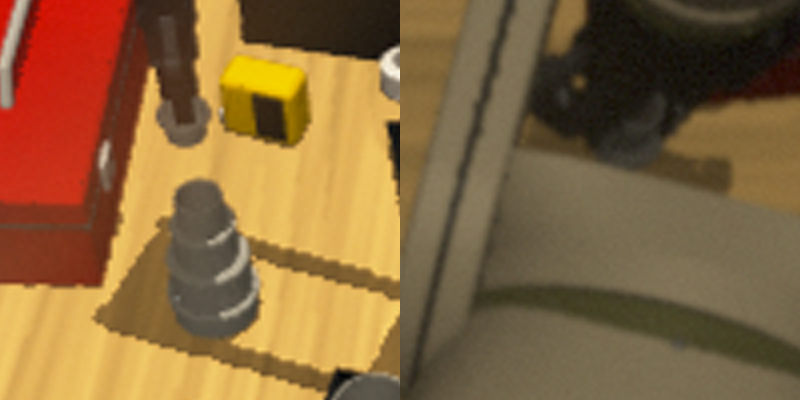

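Call:
arm_command([
  [0.005, 0, -0.019, 0, 0, 0],
  [0.016, 0, -0.056, 0, 0, 0],
  [0.03, 0, -0.107, 0, 0, 0],
  [0.045, 0, -0.163, 0, 0, 0],
  [0.062, 0, -0.223, 0, 0, 0],
  [0.079, 0, -0.284, 0, 0, 0],
  [0.096, 0, -0.344, 0, 0, 0],
  [0.112, 0, -0.4, 0, 0, 0],
  [0.123, 0, -0.442, 0, 0, 0],
  [0.13, 0, -0.4655, 0, 0, 0],
])

```text
time: 11.45
tool_pos: [434.9, 275.9, 288.3]
tcp_rot: [-90.0, 0.0, -164.9]
ft_force: [-0.1, 0.5, 0.0]
finger_gap: 24.8
```

```bash
python3 plan.py 436.7 274 101.5 -165
```

```text
t 11.45 pos [434.9 275.9 288.3] [ -90.     0.  -164.9] gap 24.8 F [-0.1  0.5  0. ]
shift [-0.0011  0.1868  0.0024] rot [ 0.0005  0.0021 -0.0005] dist 0.187
```

Call:
arm_command([
  [0, 0.015, 0, 0, 0, 0],
  [0, 0.035, 0, 0, 0, 0],
  [0, 0.06, 0, 0, 0, 0],
  [0, 0.085, 0, 0, 0, 0],
  [0, 0.11, 0, 0, 0, 0],
  [0, 0.13, 0, 0, 0, 0],
  [0, 0.145, 0, 0, 0, 0],
  [0, 0.155, 0, 0, 0, 0],
  [0, 0.165, 0, 0, 0, 0],
  [0, 0.17, 0, 0, 0, 0],
])

```text
time: 12.7
tool_pos: [436.3, 274.0, 117.7]
tcp_rot: [-90.0, -0.0, -165.0]
ft_force: [-0.4, -1.2, 0.3]
finger_gap: 24.8
```

```bash
python3 plan.py 436.7 274 101.5 -165;python3 view.py a6 436 274 40
```

```text
t 12.7 pos [436.3 274.  117.7] [ -90.   -0. -165.] gap 24.8 F [-0.4 -1.2  0.3]
shift [-0.0004  0.0162  0.0001] rot [-0.      0.      0.0001] dist 0.016
```

View pics/a6.png

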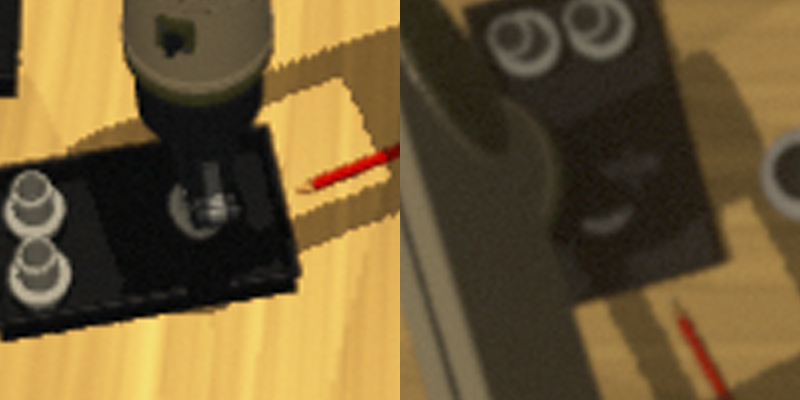

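Call:
arm_command([
  [0, 0.003, 0, 0, 0, 0],
  [0, 0.006, 0, 0, 0, 0],
  [0, 0.009, 0, 0, 0, 0],
  [0, 0.012, 0, 0, 0, 0],
  [0, 0.014, 0, 0, 0, 0],
  [0, 0.015, 0, 0, 0, 0],
  [0, 0.016, 0, 0, 0, 0],
  [0, 0.0165, 0, 0, 0, 0],
  [0, 0.0165, 0, 0, 0, 0],
  [0, 0.0165, 0, 0, 0, 0],
])

```text
time: 14.05
tool_pos: [436.3, 274.1, 101.6]
tcp_rot: [-90.0, 0.0, -165.0]
ft_force: [0.7, 0.5, -0.5]
finger_gap: 25.1
```

Call:
arm_command([
  [0, 0.0003, 0, 0, 0, 0],
  [0, 0.0006, 0, 0, 0, 0],
  [0, 0.0008, 0, 0, 0, 0],
  [0, 0.001, 0, 0, 0, 0],
  [0, 0.001, 0, 0, 0, 0],
  [0, 0.001, 0, 0, 0, 0],
  [0, 0.001, 0, 0, 0, 0],
  [0, 0.001, 0, 0, 0, 0],
  [0, 0.001, 0, 0, 0, 0],
  [0, 0.001, 0, 0, 0, 0],
])

```text
time: 15.3
tool_pos: [436.5, 274.2, 101.3]
tcp_rot: [-90.0, 0.0, -165.0]
ft_force: [-2.5, -1.6, 7.6]
finger_gap: 25.0
```

Call:
arm_command([
  [0, 0, 0, 0, 0, 0],
  [0, 0, 0, 0, 0, 0],
  [0, 0, 0, 0, 0, 0],
  [0, 0, 0, 0, 0, 0],
  [0, 0, 0, 0, 0, 0],
  [0, 0, 0, 0, 0, 0],
  [0, -0.01, 0, 0, 0, 0],
  [0, -0.03, 0, 0, 0, 0],
  [0, -0.06, 0, 0, 0, 0],
  [0, -0.1, 0, 0, 0, 0],
], jaw=-0.2)

```text
time: 16.55
tool_pos: [435.7, 273.8, 201.4]
tcp_rot: [-90.0, -0.1, -165.0]
ft_force: [-0.0, -0.1, -0.0]
finger_gap: 51.3
```

```bash
python3 plan.py 682.5 -142 210 -174;python3 view.py a7 436 274 40
```

```text
t 16.55 pos [435.7 273.8 201.4] [-9.00e+01 -1.00e-01 -1.65e+02] gap 51.3 F [-0.  -0.1 -0. ]
shift [-0.1308 -0.0087  0.4655] rot [-0.0004  0.1571  0.0014] dist 0.484
```

View pics/a7.png

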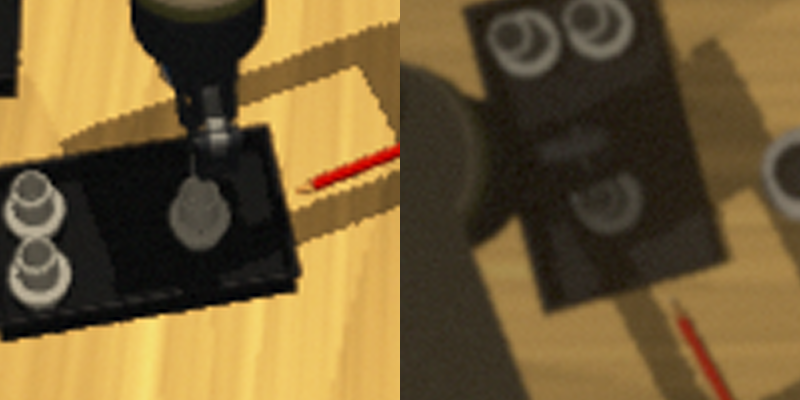

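```bash
python3 nest.py xl,l,m 682 -142
python3 -c "
import cv2,numpy as np;cv2.imwrite('pics/n3.png',np.hstack([cv2.imread('pics/nest3_side.png'),cv2.imread('pics/nest3_top.png')]))"
```

```text
side 679
top 839
side [ 683.6 -140.9] 73.5625
top [ 682.6 -142.3] 127.0
None [ 683.2 -142.3] 201.375
```

View pics/n3.png

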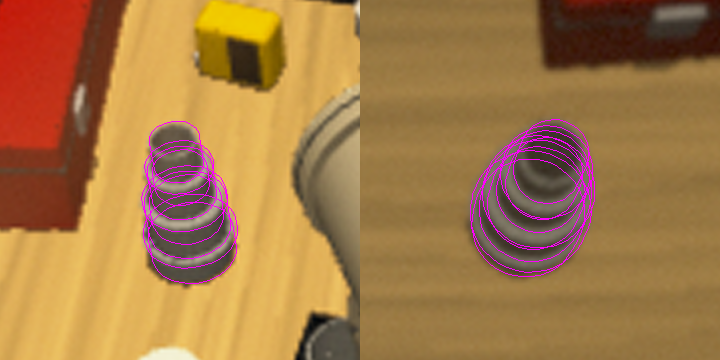

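Call:
arm_command([
  [-0.008, -0.01, 0.028, 0, 0.01, 0],
  [-0.02, -0.02, 0.07, 0, 0.025, 0],
  [-0.034, -0.025, 0.121, 0, 0.04, 0],
  [-0.049, -0.029, 0.175, 0, 0.06, 0],
  [-0.064, -0.029, 0.228, 0, 0.08, 0],
  [-0.08, -0.029, 0.284, 0, 0.1, 0],
  [-0.096, -0.029, 0.34, 0, 0.12, 0],
  [-0.111, -0.029, 0.394, 0, 0.14, 0],
  [-0.123, -0.029, 0.438, 0, 0.15, 0],
  [-0.131, -0.029, 0.4655, 0, 0.157, 0],
], jaw=-0.4)

```text
time: 18.3
tool_pos: [683.6, -144.0, 228.2]
tcp_rot: [-90.0, -0.1, -174.1]
ft_force: [-0.1, 0.4, 1.2]
finger_gap: 59.5
```

```bash
python3 plan.py 682.5 -142 175.5 -174
```

```text
t 18.3 pos [ 683.6 -144.   228.2] [-9.000e+01 -1.000e-01 -1.741e+02] gap 59.5 F [-0.1  0.4  1.2]
shift [ 0.0008  0.0527 -0.0021] rot [ 0.0003 -0.0018  0.0014] dist 0.053
```

Call:
arm_command([
  [0, 0, 0, 0, 0, 0],
  [0, 0.004, 0, 0, 0, 0],
  [0, 0.01, 0, 0, 0, 0],
  [0, 0.018, 0, 0, 0, 0],
  [0, 0.026, 0, 0, 0, 0],
  [0, 0.034, 0, 0, 0, 0],
  [0, 0.042, 0, 0, 0, 0],
  [0, 0.049, 0, 0, 0, 0],
  [0, 0.054, 0, 0, 0, 0],
  [0, 0.054, 0, 0, 0, 0],
])

```text
time: 19.55
tool_pos: [683.0, -141.7, 174.9]
tcp_rot: [-90.0, -0.0, -174.0]
ft_force: [0.1, -0.5, -0.1]
finger_gap: 60.0
```

```bash
python3 plan.py 682.5 -142 175.5 -174; python3 view.py a8 682 -142 100
```

```text
t 19.55 pos [ 683.  -141.7  174.9] [ -90.   -0. -174.] gap 60.0 F [ 0.1 -0.5 -0.1]
shift [ 0.0006 -0.0006  0.0003] rot [ 0.0004 -0.      0.0009] dist 0.001
```

View pics/a8.png

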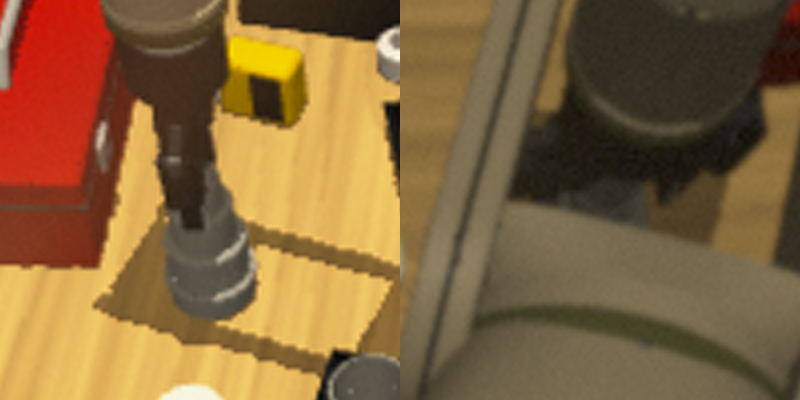

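Call:
arm_command([
  [0, 0, 0, 0, 0, 0],
  [0, 0, 0, 0, 0, 0],
  [0, 0, 0, 0, 0, 0],
  [0, 0, 0, 0, 0, 0],
  [0, 0, 0, 0, 0, 0],
  [0, 0, 0, 0, 0, 0],
  [0, 0, 0, 0, 0, 0],
  [0, 0, 0, 0, 0, 0],
  [0, 0, 0, 0, 0, 0],
  [0, 0, 0, 0, 0, 0],
], jaw=1, force=30)

```text
time: 20.9
tool_pos: [683.7, -141.8, 176.2]
tcp_rot: [-90.0, 0.1, -174.0]
ft_force: [0.7, 0.6, 5.3]
finger_gap: 36.3
```

Call:
arm_command([
  [0, -0.003, 0, 0, 0, 0],
  [0, -0.006, 0, 0, 0, 0],
  [0, -0.01, 0, 0, 0, 0],
  [0, -0.015, 0, 0, 0, 0],
  [0, -0.02, 0, 0, 0, 0],
  [0, -0.026, 0, 0, 0, 0],
  [0, -0.036, 0, 0, 0, 0],
  [0, -0.052, 0, 0, 0, 0],
  [0, -0.07, 0, 0, 0, 0],
  [0, -0.085, 0, 0, 0, 0],
])

```text
time: 22.15
tool_pos: [683.7, -141.8, 262.8]
tcp_rot: [-90.0, 0.1, -174.0]
ft_force: [0.5, -0.1, -0.4]
finger_gap: 36.2
```

```bash
python3 plan.py 634.3 135.1 261 -174; python3 view.py a9 682 -142 100
```

```text
t 22.15 pos [ 683.7 -141.8  262.8] [-9.00e+01  1.00e-01 -1.74e+02] gap 36.2 F [ 0.5 -0.1 -0.4]
shift [ 0.0202  0.0016 -0.2806] rot [-0.0007  0.     -0.0017] dist 0.281
```

View pics/a9.png

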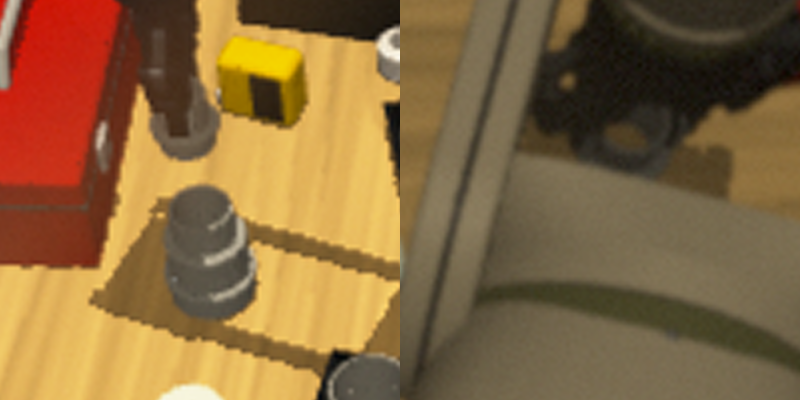

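Call:
arm_command([
  [0.001, 0, -0.012, 0, 0, 0],
  [0.003, 0, -0.036, 0, 0, 0],
  [0.005, 0, -0.067, 0, 0, 0],
  [0.007, 0, -0.103, 0, 0, 0],
  [0.01, 0, -0.14, 0, 0, 0],
  [0.013, 0, -0.178, 0, 0, 0],
  [0.015, 0, -0.213, 0, 0, 0],
  [0.017, 0, -0.244, 0, 0, 0],
  [0.019, 0, -0.268, 0, 0, 0],
  [0.02, 0, -0.2805, 0, 0, 0],
])

```text
time: 23.5
tool_pos: [633.2, 137.2, 260.1]
tcp_rot: [-90.0, -0.0, -173.9]
ft_force: [-0.4, -1.0, -0.2]
finger_gap: 36.0
```

Call:
arm_command([
  [0, 0.008, 0, 0, 0, 0],
  [0, 0.022, 0, 0, 0, 0],
  [0, 0.042, 0, 0, 0, 0],
  [0, 0.065, 0, 0, 0, 0],
  [0, 0.088, 0, 0, 0, 0],
  [0, 0.108, 0, 0, 0, 0],
  [0, 0.124, 0, 0, 0, 0],
  [0, 0.136, 0, 0, 0, 0],
  [0, 0.144, 0, 0, 0, 0],
  [0, 0.147, 0, 0, 0, 0],
])

```text
time: 24.75
tool_pos: [634.1, 135.2, 113.3]
tcp_rot: [-90.0, -0.0, -174.0]
ft_force: [0.2, 0.9, 0.1]
finger_gap: 35.8
```

```bash
python3 plan.py 634.3 135.1 101.5 -174; python3 view.py a10 634 135 30
```

```text
t 24.75 pos [634.1 135.2 113.3] [ -90.   -0. -174.] gap 35.8 F [0.2 0.9 0.1]
shift [-0.0002  0.0118  0.0002] rot [-0.      0.0002  0.    ] dist 0.012
```

View pics/a10.png

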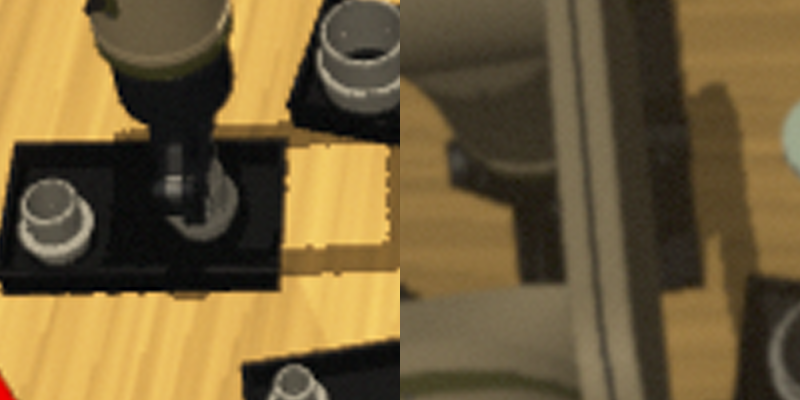

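Call:
arm_command([
  [0, 0.003, 0, 0, 0, 0],
  [0, 0.006, 0, 0, 0, 0],
  [0, 0.008, 0, 0, 0, 0],
  [0, 0.009, 0, 0, 0, 0],
  [0, 0.01, 0, 0, 0, 0],
  [0, 0.0105, 0, 0, 0, 0],
  [0, 0.011, 0, 0, 0, 0],
  [0, 0.0115, 0, 0, 0, 0],
  [0, 0.012, 0, 0, 0, 0],
  [0, 0.012, 0, 0, 0, 0],
])

```text
time: 26.1
tool_pos: [634.3, 135.2, 102.3]
tcp_rot: [-90.0, 0.0, -174.0]
ft_force: [-2.0, -1.8, 4.8]
finger_gap: 36.4
```

Call:
arm_command([
  [0, 0, 0, 0, 0, 0],
  [0, 0, 0, 0, 0, 0],
  [0, 0, 0, 0, 0, 0],
  [0, 0, 0, 0, 0, 0],
  [0, 0, 0, 0, 0, 0],
  [0, 0, 0, 0, 0, 0],
  [0, -0.01, 0, 0, 0, 0],
  [0, -0.03, 0, 0, 0, 0],
  [0, -0.06, 0, 0, 0, 0],
  [0, -0.1, 0, 0, 0, 0],
], jaw=-0.5)

```text
time: 27.35
tool_pos: [633.8, 135.2, 203.3]
tcp_rot: [-90.0, -0.0, -174.0]
ft_force: [0.4, 0.4, -0.1]
finger_gap: 64.1
```

```bash
python3 plan.py 682.5 -142 202 -164; python3 view.py a11 634 135 30;python3 nest.py xl,l 682 -142
```

```text
t 27.35 pos [633.8 135.2 203.3] [ -90.   -0. -174.] gap 64.1 F [ 0.4  0.4 -0.1]
shift [-0.0195  0.0013  0.2807] rot [ 1.000e-04 -1.745e-01  3.000e-04] dist 0.281
side 0
top 655
side [  943.7 -1653.4] 0.0
top [ 682.6 -141.7] 243.5
None [ 682.7 -142. ] 899.1875
```

View pics/a11.png

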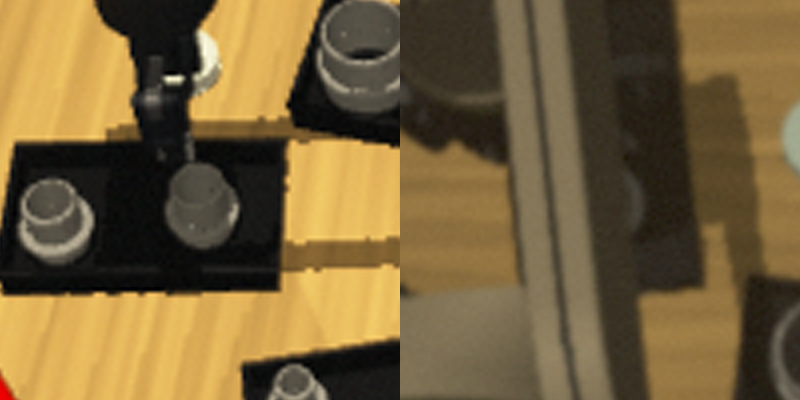

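Call:
arm_command([
  [-0.001, 0, 0.012, 0, -0.01, 0],
  [-0.003, 0, 0.036, 0, -0.03, 0],
  [-0.005, 0, 0.067, 0, -0.05, 0],
  [-0.007, 0, 0.103, 0, -0.07, 0],
  [-0.01, 0, 0.14, 0, -0.09, 0],
  [-0.012, 0, 0.178, 0, -0.11, 0],
  [-0.015, 0, 0.213, 0, -0.135, 0],
  [-0.017, 0, 0.244, 0, -0.155, 0],
  [-0.019, 0, 0.268, 0, -0.17, 0],
  [-0.0195, 0, 0.2807, 0, -0.1745, 0],
], jaw=-0.75)

```text
time: 29.0
tool_pos: [682.4, -144.0, 200.8]
tcp_rot: [-90.0, -0.1, -164.1]
ft_force: [-1.0, -0.2, 0.2]
finger_gap: 74.9
```

Call:
arm_command([
  [0, 0, 0, 0, 0, 0],
  [0, 0.005, 0, 0, 0, 0],
  [0, 0.012, 0, 0, 0, 0],
  [0, 0.021, 0, 0, 0, 0],
  [0, 0.031, 0, 0, 0, 0],
  [0, 0.041, 0, 0, 0, 0],
  [0, 0.05, 0, 0, 0, 0],
  [0, 0.057, 0, 0, 0, 0],
  [0, 0.062, 0, 0, 0, 0],
  [0, 0.063, 0, 0, 0, 0],
])

```text
time: 30.25
tool_pos: [682.7, -141.9, 138.2]
tcp_rot: [-90.0, -0.0, -164.0]
ft_force: [-0.0, -0.4, -0.9]
finger_gap: 74.7
```

```bash
python3 plan.py 682.5 -142 139.5 -164; python3 view.py a12 682 -142 50
```

```text
t 30.25 pos [ 682.7 -141.9  138.2] [ -90.   -0. -164.] gap 74.7 F [-0.  -0.4 -0.9]
shift [ 0.0002 -0.0013  0.    ] rot [0.0002 0.     0.0004] dist 0.001
```

View pics/a12.png

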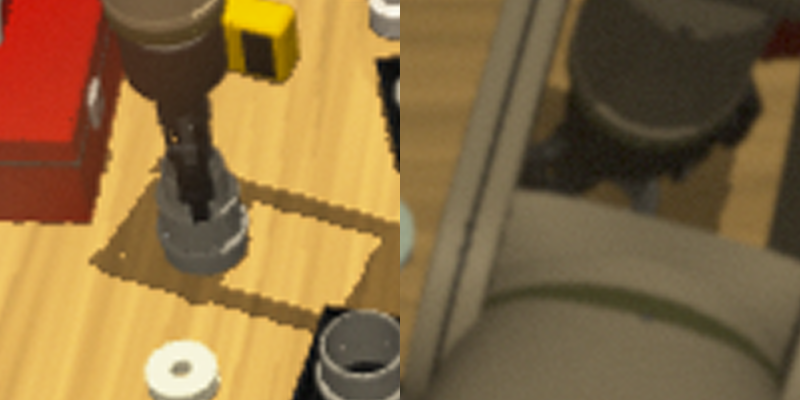

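Call:
arm_command([
  [0, -0.0013, 0, 0, 0, 0],
  [0, -0.0013, 0, 0, 0, 0],
  [0, -0.0013, 0, 0, 0, 0],
  [0, -0.0013, 0, 0, 0, 0],
  [0, -0.0013, 0, 0, 0, 0],
  [0, -0.0013, 0, 0, 0, 0],
  [0, -0.0013, 0, 0, 0, 0],
  [0, -0.0013, 0, 0, 0, 0],
  [0, -0.0013, 0, 0, 0, 0],
  [0, -0.0013, 0, 0, 0, 0],
], jaw=1, force=35)

```text
time: 31.6
tool_pos: [683.4, -142.1, 140.9]
tcp_rot: [-90.0, 0.1, -164.0]
ft_force: [0.6, -0.4, 4.7]
finger_gap: 49.2
```

Call:
arm_command([
  [0, -0.003, 0, 0, 0, 0],
  [0, -0.006, 0, 0, 0, 0],
  [0, -0.01, 0, 0, 0, 0],
  [0, -0.015, 0, 0, 0, 0],
  [0, -0.02, 0, 0, 0, 0],
  [0, -0.026, 0, 0, 0, 0],
  [0, -0.036, 0, 0, 0, 0],
  [0, -0.056, 0, 0, 0, 0],
  [0, -0.08, 0, 0, 0, 0],
  [0, -0.1, 0, 0, 0, 0],
])

```text
time: 32.85
tool_pos: [683.3, -142.0, 242.6]
tcp_rot: [-89.9, 0.1, -164.0]
ft_force: [-0.1, 0.4, -1.7]
finger_gap: 49.2
```

```bash
python3 plan.py 418.4 -327.2 290 -164; python3 view.py a13 682 -142 80
```

```text
t 32.85 pos [ 683.3 -142.   242.6] [-8.99e+01  1.00e-01 -1.64e+02] gap 49.2 F [-0.1  0.4 -1.7]
shift [ 0.3056 -0.0478  0.105 ] rot [-0.0012  0.0001 -0.0019] dist 0.327
```

View pics/a13.png

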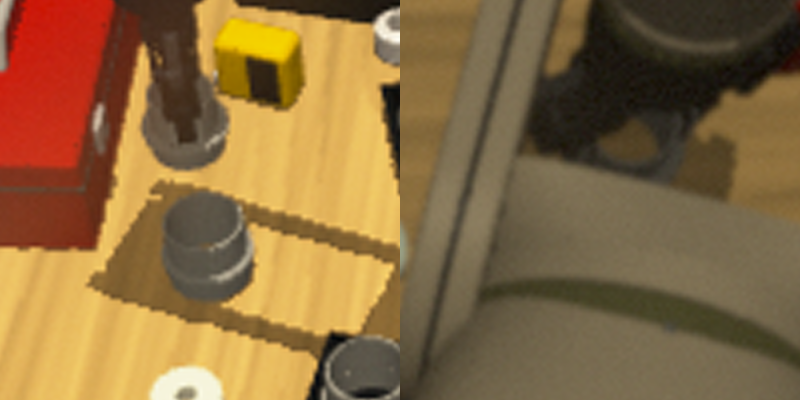

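Call:
arm_command([
  [0.013, -0.01, 0.004, 0, 0, 0],
  [0.04, -0.02, 0.013, 0, 0, 0],
  [0.073, -0.03, 0.025, 0, 0, 0],
  [0.112, -0.035, 0.039, 0, 0, 0],
  [0.152, -0.035, 0.052, 0, 0, 0],
  [0.193, -0.035, 0.066, 0, 0, 0],
  [0.232, -0.035, 0.08, 0, 0, 0],
  [0.265, -0.035, 0.091, 0, 0, 0],
  [0.292, -0.035, 0.1, 0, 0, 0],
  [0.3056, -0.035, 0.105, 0, 0, 0],
])

```text
time: 34.2
tool_pos: [416.1, -327.7, 274.2]
tcp_rot: [-90.1, -0.1, -164.1]
ft_force: [-0.1, 0.2, -0.6]
finger_gap: 49.0
```

Call:
arm_command([
  [0, 0.008, 0, 0, 0, 0],
  [0, 0.024, 0, 0, 0, 0],
  [0, 0.046, 0, 0, 0, 0],
  [0, 0.07, 0, 0, 0, 0],
  [0, 0.095, 0, 0, 0, 0],
  [0, 0.117, 0, 0, 0, 0],
  [0, 0.136, 0, 0, 0, 0],
  [0, 0.15, 0, 0, 0, 0],
  [0, 0.157, 0, 0, 0, 0],
  [0, 0.16, 0, 0, 0, 0],
])

```text
time: 35.45
tool_pos: [418.2, -327.2, 114.7]
tcp_rot: [-90.0, 0.0, -164.0]
ft_force: [-0.0, -0.0, -0.6]
finger_gap: 49.2
```

```bash
python3 plan.py 418.4 -327.2 102 -164; python3 view.py a14 418 -327 40
```

```text
t 35.45 pos [ 418.2 -327.2  114.7] [ -90.    0. -164.] gap 49.2 F [-0.  -0.  -0.6]
shift [-0.0002  0.0127  0.0001] rot [-0.0001  0.     -0.0001] dist 0.013
```

View pics/a14.png

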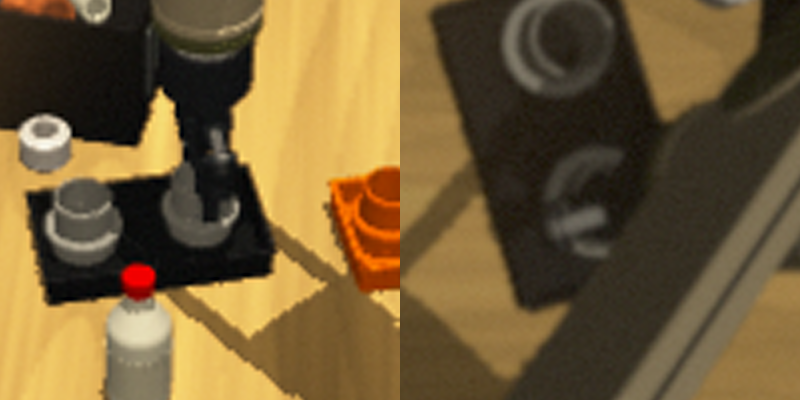

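Call:
arm_command([
  [0, 0.003, 0, 0, 0, 0],
  [0, 0.006, 0, 0, 0, 0],
  [0, 0.008, 0, 0, 0, 0],
  [0, 0.009, 0, 0, 0, 0],
  [0, 0.01, 0, 0, 0, 0],
  [0, 0.0105, 0, 0, 0, 0],
  [0, 0.011, 0, 0, 0, 0],
  [0, 0.0115, 0, 0, 0, 0],
  [0, 0.012, 0, 0, 0, 0],
  [0, 0.012, 0, 0, 0, 0],
])

```text
time: 36.8
tool_pos: [418.1, -327.2, 103.8]
tcp_rot: [-90.0, 0.0, -164.0]
ft_force: [-2.6, 3.3, 8.8]
finger_gap: 49.0
```

Call:
arm_command([
  [0, 0, 0, 0, 0, 0],
  [0, 0, 0, 0, 0, 0],
  [0, 0, 0, 0, 0, 0],
  [0, 0, 0, 0, 0, 0],
  [0, 0, 0, 0, 0, 0],
  [0, 0, 0, 0, 0, 0],
  [0, -0.01, 0, 0, 0, 0],
  [0, -0.03, 0, 0, 0, 0],
  [0, -0.06, 0, 0, 0, 0],
  [0, -0.1, 0, 0, 0, 0],
], jaw=-0.5)

```text
time: 38.05
tool_pos: [417.6, -326.7, 203.6]
tcp_rot: [-90.1, -0.0, -164.0]
ft_force: [1.4, -1.1, -0.2]
finger_gap: 63.9
```

```bash
python3 plan.py 682.5 -142 203 -187; python3 view.py a15 418 -327 30;python3 nest.py xl 682 -142
```

```text
t 38.05 pos [ 417.6 -326.7  203.6] [ -90.1   -0.  -164. ] gap 63.9 F [ 1.4 -1.1 -0.2]
shift [-0.3056  0.0005 -0.1044] rot [0.0012 0.4015 0.001 ] dist 0.323
side 531
top 546
side [ 683.6 -144.1] 35.625
top [ 682.3 -141.4] 287.625
None [ 683.4 -142.2] 328.4375
```

View pics/a15.png

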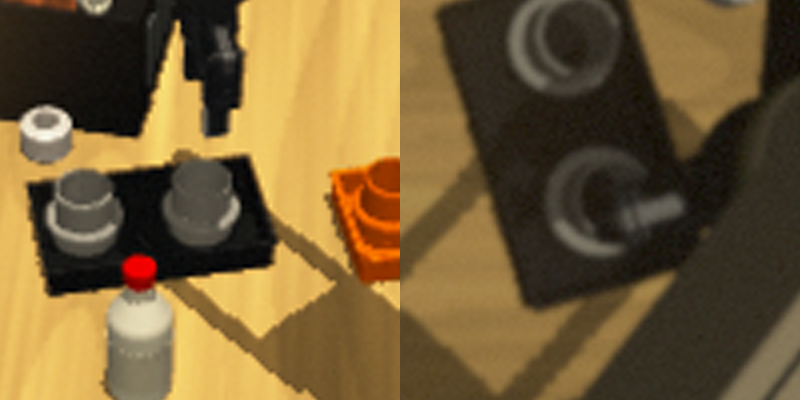

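Call:
arm_command([
  [-0.013, -0.01, -0.0045, 0, 0.02, 0],
  [-0.04, -0.01, -0.013, 0, 0.06, 0],
  [-0.073, -0.01, -0.025, 0, 0.1, 0],
  [-0.112, -0.01, -0.038, 0, 0.15, 0],
  [-0.152, -0.01, -0.052, 0, 0.2, 0],
  [-0.193, -0.01, -0.066, 0, 0.26, 0],
  [-0.232, -0.01, -0.079, 0, 0.31, 0],
  [-0.265, -0.01, -0.09, 0, 0.35, 0],
  [-0.292, -0.01, -0.099, 0, 0.38, 0],
  [-0.306, -0.01, -0.1044, 0, 0.4015, 0],
], jaw=-1)

```text
time: 39.6
tool_pos: [683.6, -141.0, 210.4]
tcp_rot: [-90.0, -0.2, 173.0]
ft_force: [-0.6, -0.5, 0.1]
finger_gap: 85.2
```

Call:
arm_command([
  [0, 0, 0, 0, 0, 0],
  [0, 0.005, 0, 0, 0, 0],
  [0, 0.014, 0, 0, 0, 0],
  [0, 0.025, 0, 0, 0, 0],
  [0, 0.037, 0, 0, 0, 0],
  [0, 0.05, 0, 0, 0, 0],
  [0, 0.062, 0, 0, 0, 0],
  [0, 0.071, 0, 0, 0, 0],
  [0, 0.077, 0, 0, 0, 0],
  [0, 0.08, 0, 0, 0, 0],
])

```text
time: 40.85
tool_pos: [683.4, -142.3, 132.5]
tcp_rot: [-90.0, -0.0, 173.0]
ft_force: [-0.3, 0.0, 0.3]
finger_gap: 85.5
```

```bash
python3 plan.py 683 -142 103 -187; python3 view.py a16 682 -142 40
```

```text
t 40.85 pos [ 683.4 -142.3  132.5] [-90.  -0. 173.] gap 85.5 F [-0.3  0.   0.3]
shift [ 0.0004  0.0295 -0.0003] rot [0.     0.     0.0002] dist 0.03
```

View pics/a16.png

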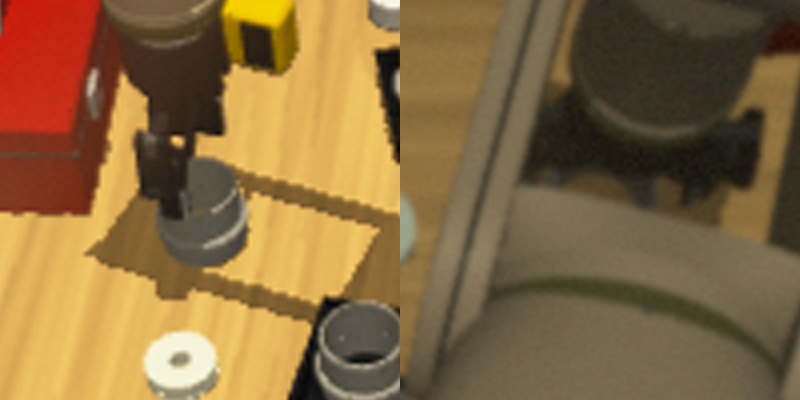

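Call:
arm_command([
  [0, 0.004, 0, 0, 0, 0],
  [0, 0.008, 0, 0, 0, 0],
  [0, 0.012, 0, 0, 0, 0],
  [0, 0.016, 0, 0, 0, 0],
  [0, 0.02, 0, 0, 0, 0],
  [0, 0.024, 0, 0, 0, 0],
  [0, 0.027, 0, 0, 0, 0],
  [0, 0.029, 0, 0, 0, 0],
  [0, 0.0295, 0, 0, 0, 0],
  [0, 0.0295, 0, 0, 0, 0],
])

```text
time: 42.2
tool_pos: [683.4, -142.4, 103.5]
tcp_rot: [-90.0, 0.0, 173.0]
ft_force: [-0.8, -0.5, -0.7]
finger_gap: 85.5
```

Call:
arm_command([
  [0, 0, 0, 0, 0, 0],
  [0, 0, 0, 0, 0, 0],
  [0, 0, 0, 0, 0, 0],
  [0, 0, 0, 0, 0, 0],
  [0, 0, 0, 0, 0, 0],
  [0, 0, 0, 0, 0, 0],
  [0, 0, 0, 0, 0, 0],
  [0, 0, 0, 0, 0, 0],
  [0, 0, 0, 0, 0, 0],
  [0, 0, 0, 0, 0, 0],
], jaw=1, force=40)

```text
time: 43.45
tool_pos: [683.7, -142.5, 103.8]
tcp_rot: [-90.0, 0.0, 173.0]
ft_force: [1.1, -1.0, 4.8]
finger_gap: 61.6
```

Call:
arm_command([
  [0, -0.003, 0, 0, 0, 0],
  [0, -0.008, 0, 0, 0, 0],
  [0, -0.015, 0, 0, 0, 0],
  [0, -0.025, 0, 0, 0, 0],
  [0, -0.04, 0, 0, 0, 0],
  [0, -0.058, 0, 0, 0, 0],
  [0, -0.078, 0, 0, 0, 0],
  [0, -0.098, 0, 0, 0, 0],
  [0, -0.113, 0, 0, 0, 0],
  [0, -0.12, 0, 0, 0, 0],
])

```text
time: 44.7
tool_pos: [683.8, -142.5, 225.1]
tcp_rot: [-90.0, 0.1, 173.0]
ft_force: [-0.3, -1.2, -0.7]
finger_gap: 61.6
```

```bash
python3 plan.py 443.9 8.1 223 -187; python3 view.py a17 682 -142 100
```

```text
t 44.7 pos [ 683.8 -142.5  225.1] [-9.00e+01  1.00e-01  1.73e+02] gap 61.6 F [-0.3 -1.2 -0.7]
shift [ 0.2565  0.0016 -0.1203] rot [-0.0003  0.     -0.0019] dist 0.283
```

View pics/a17.png

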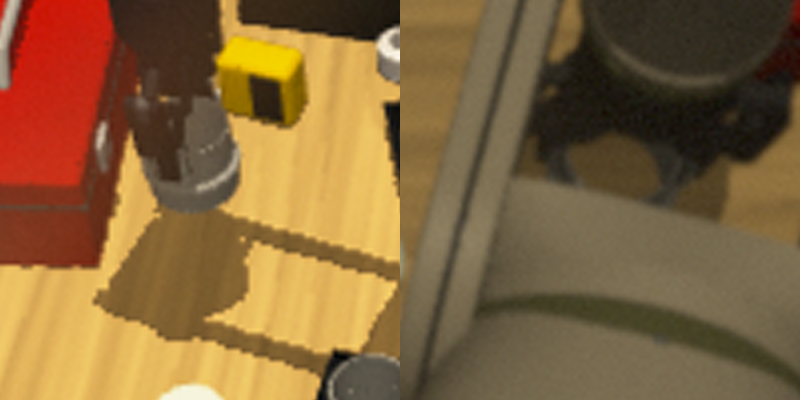

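Call:
arm_command([
  [0.01, -0.01, -0.005, 0, 0, 0],
  [0.032, -0.02, -0.015, 0, 0, 0],
  [0.06, -0.03, -0.028, 0, 0, 0],
  [0.093, -0.03, -0.043, 0, 0, 0],
  [0.127, -0.03, -0.06, 0, 0, 0],
  [0.162, -0.03, -0.076, 0, 0, 0],
  [0.194, -0.03, -0.091, 0, 0, 0],
  [0.223, -0.03, -0.105, 0, 0, 0],
  [0.245, -0.03, -0.115, 0, 0, 0],
  [0.2565, -0.03, -0.1203, 0, 0, 0],
])

```text
time: 46.05
tool_pos: [442.0, 9.0, 253.0]
tcp_rot: [-90.0, -0.0, 173.0]
ft_force: [0.5, -0.1, -0.4]
finger_gap: 61.9
```

Call:
arm_command([
  [0, 0.006, 0, 0, 0, 0],
  [0, 0.02, 0, 0, 0, 0],
  [0, 0.038, 0, 0, 0, 0],
  [0, 0.058, 0, 0, 0, 0],
  [0, 0.078, 0, 0, 0, 0],
  [0, 0.096, 0, 0, 0, 0],
  [0, 0.112, 0, 0, 0, 0],
  [0, 0.122, 0, 0, 0, 0],
  [0, 0.129, 0, 0, 0, 0],
  [0, 0.132, 0, 0, 0, 0],
])

```text
time: 47.3
tool_pos: [443.5, 8.3, 121.2]
tcp_rot: [-90.0, 0.0, 173.0]
ft_force: [-0.1, 0.5, -1.7]
finger_gap: 61.8
```

```bash
python3 plan.py 443.9 8.1 106.5 -187; python3 view.py a18 443 8 30
```

```text
t 47.3 pos [443.5   8.3 121.2] [-90.   0. 173.] gap 61.8 F [-0.1  0.5 -1.7]
shift [-0.0004  0.0147  0.0001] rot [ 0. -0. -0.] dist 0.015
```

View pics/a18.png

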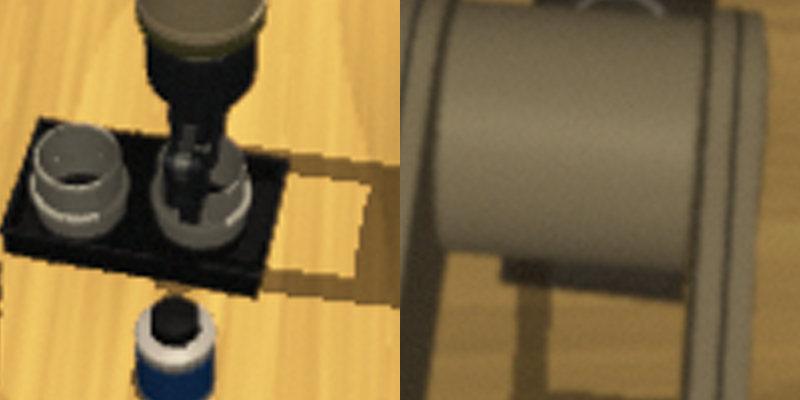

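Call:
arm_command([
  [0, 0.004, 0, 0, 0, 0],
  [0, 0.007, 0, 0, 0, 0],
  [0, 0.01, 0, 0, 0, 0],
  [0, 0.012, 0, 0, 0, 0],
  [0, 0.013, 0, 0, 0, 0],
  [0, 0.0135, 0, 0, 0, 0],
  [0, 0.014, 0, 0, 0, 0],
  [0, 0.0145, 0, 0, 0, 0],
  [0, 0.0148, 0, 0, 0, 0],
  [0, 0.0148, 0, 0, 0, 0],
])

```text
time: 48.65
tool_pos: [443.5, 8.3, 106.7]
tcp_rot: [-90.0, 0.0, 173.0]
ft_force: [-2.0, 0.3, 2.0]
finger_gap: 61.7
```

Call:
arm_command([
  [0, 0.0003, 0, 0, 0, 0],
  [0, 0.0006, 0, 0, 0, 0],
  [0, 0.0008, 0, 0, 0, 0],
  [0, 0.0008, 0, 0, 0, 0],
  [0, 0.0008, 0, 0, 0, 0],
  [0, 0.0008, 0, 0, 0, 0],
  [0, 0.0008, 0, 0, 0, 0],
  [0, 0.0008, 0, 0, 0, 0],
  [0, 0.0008, 0, 0, 0, 0],
  [0, 0.0008, 0, 0, 0, 0],
])

```text
time: 49.9
tool_pos: [443.6, 8.3, 106.7]
tcp_rot: [-90.0, -0.0, 173.0]
ft_force: [-7.5, 0.6, 12.0]
finger_gap: 61.9
```

Call:
arm_command([
  [0, 0, 0, 0, 0, 0],
  [0, 0, 0, 0, 0, 0],
  [0, 0, 0, 0, 0, 0],
  [0, 0, 0, 0, 0, 0],
  [0, 0, 0, 0, 0, 0],
  [0, 0, 0, 0, 0, 0],
  [0, -0.01, 0, 0, 0, 0],
  [0, -0.03, 0, 0, 0, 0],
  [0, -0.06, 0, 0, 0, 0],
  [0, -0.1, 0, 0, 0, 0],
], jaw=-0.8)

```text
time: 51.15
tool_pos: [442.8, 8.3, 206.6]
tcp_rot: [-90.0, -0.1, 173.0]
ft_force: [0.2, 0.0, -0.2]
finger_gap: 77.2
```

```bash
python3 plan.py 380 -200 330 -187; python3 view.py a19 443 8 30
```

```text
t 51.15 pos [442.8   8.3 206.6] [-9.00e+01 -1.00e-01  1.73e+02] gap 77.2 F [ 0.2  0.  -0.2]
shift [ 0.0371 -0.1233  0.2144] rot [-0.     -0.0001  0.0014] dist 0.25
```

View pics/a19.png

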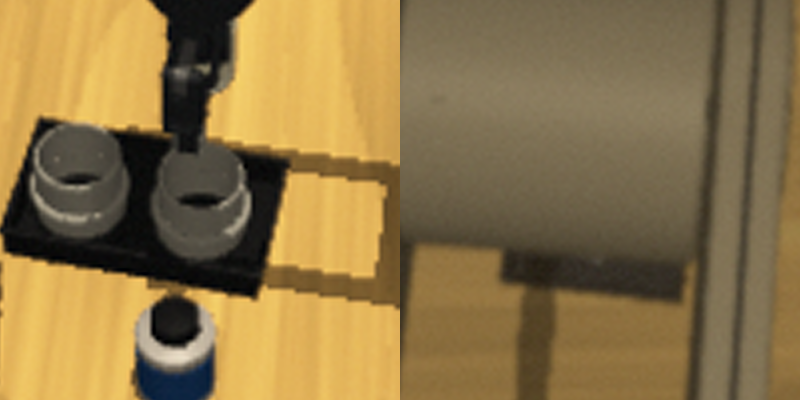

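Call:
arm_command([
  [0, -0.03, 0, 0, 0, 0],
  [0, -0.07, 0, 0, 0, 0],
  [0, -0.11, 0.01, 0, 0, 0],
  [0.01, -0.125, 0.05, 0, 0, 0],
  [0.02, -0.125, 0.1, 0, 0, 0],
  [0.03, -0.125, 0.15, 0, 0, 0],
  [0.04, -0.125, 0.2, 0, 0, 0],
  [0.05, -0.125, 0.25, 0, 0, 0],
  [0.055, -0.125, 0.3, 0, 0, 0],
  [0.06, -0.125, 0.34, 0, 0, 0],
])

```text
time: 52.5
tool_pos: [341.5, -323.6, 330.8]
tcp_rot: [-90.0, 0.0, 172.9]
ft_force: [1.2, 0.1, 0.0]
finger_gap: 77.1
```

Call:
arm_command([
  [0.005, 0, 0.04, 0, 0, 0],
  [0.01, 0, 0.08, 0, 0, 0],
  [0.015, 0, 0.11, 0, 0, 0],
  [0.02, 0, 0.13, 0, 0, 0],
  [0.025, 0, 0.132, 0, 0, 0],
  [0.026, 0, 0.132, 0, 0, 0],
  [0.026, 0, 0.132, 0, 0, 0],
  [0.026, 0, 0.132, 0, 0, 0],
  [0.026, 0, 0.132, 0, 0, 0],
  [0.026, 0, 0.132, 0, 0, 0],
])

```text
time: 53.75
tool_pos: [300.7, -449.6, 330.8]
tcp_rot: [-90.0, 0.0, 173.0]
ft_force: [0.0, -0.7, -0.1]
finger_gap: 76.9
```

```bash
cat > fin.py <<'E'
from fit import *
T=np.load("trays.npy",allow_pickle=True).item()
print(r.sense()["tool_pos"],r.sense()["time"])
for n in C:
    for t in("cement_tin","cleaner_bottle"):
        for d in r.spot_point(n,t)[:1]: print(n,t,np.array(d["position"]),onz(n,d["position"],0),round(d["conf"],2))
    v=cv2.resize(im[n][:,:,::-1],None,fx=S,fy=S,interpolation=cv2.INTER_CUBIC)
    for k,p in T.items():
        for q in redpolys(n,k,*w(p,-42,0),3): cv2.polylines(v,[np.int32((q+.5)*S)],True,(255,0,255),1)
    cr=v[120*S:340*S,140*S:320*S] if n=="side" else v[60*S:250*S,115*S:445*S]
    f=min(800/cr.shape[1],600/cr.shape[0]);cv2.imwrite(f"pics/fin_{n}.png",cv2.resize(cr,None,fx=f,fy=f,interpolation=cv2.INTER_AREA))
E
python3 fin.py
```

```text
[ 300.6 -449.7  330.8] 53.85
side cement_tin [267.1 272.2] [453.6 160.1   0. ] 0.75
side cleaner_bottle [274.3 192.5] [ 459.1 -135.1    0. ] 0.62
top cement_tin [214.3 206.3] [449.1 145.4   0. ] 0.7
top cleaner_bottle [329.  204.3] [ 449.8 -141.4    0. ] 0.74
```

View pics/fin_side.png

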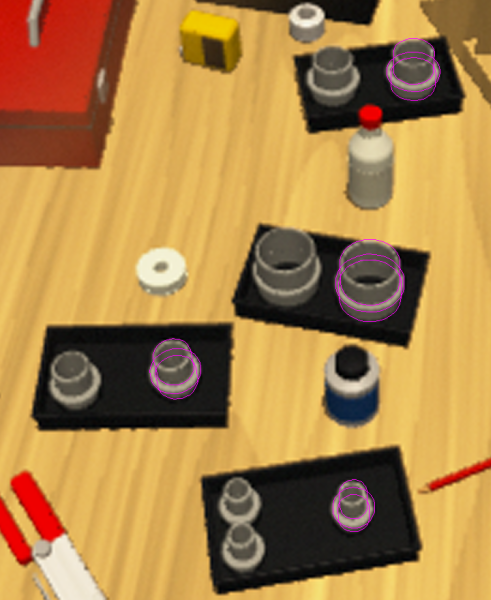

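View pics/fin_top.png

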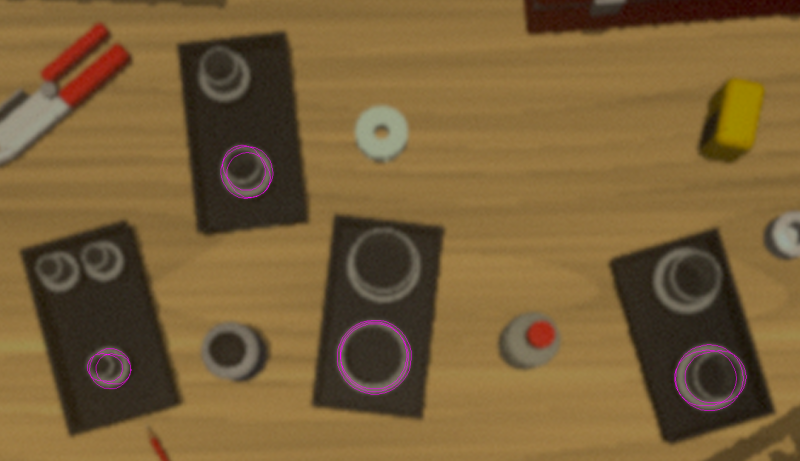

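All four reducers stand upright on the target outlines in both views. The tin and bottle look unchanged.

```bash
python3 -c "
from bench import r
print(r.hand_in())"
```

```text
the job is handed in; nothing more can be done
None
```

I took the nest apart from the top down (S, M, L, then XL). Each reducer now stands wide end down, socket up, in the empty half of the black tray holding its size, and the job was handed in at about 54 s.

- **Placement:** In the final side and top pictures, all four stand upright where I meant to put them. None touches the reducer already in its tray. Each one met the tray floor with a light force on the way down, 12 N at most, before I let go. The arm ended clear of everything.
- **Tin and bottle:** Both are still standing. Their spotted positions match the first pictures within about 2 mm. The one exception is the tin in the side view, which read about 9 mm off. The top view reads 1.4 mm for the tin and neither picture shows any move, so I put that down to noise in the spotting network.
- **Disagreements:** The network could not find tray L in the top view, so I located it from the side view only; the top picture agreed with that position. It also found nothing of the L and XL pair in one side picture because the arm was in the way, so I used the earlier position there.

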